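# Test a binding spring at its set height on the boot-room spring tester

### The job

Stand the spring cartridge upright in the round recess of the spring tester and let go of it. Then press its cap straight down until the cap just comes to rest on the prongs of the height fork, and hold it there lightly for two seconds so the reading settles: feel for the prongs, and never bear on the fork itself with more than about 10 N. Then lift off and leave the cartridge standing in the recess at its full length with the brass marker showing the reading, without disturbing the other things on the shelf.

Things in the scene. Friction and masses are not known exactly. Their poses are not given: they have to be found in the camera images.
- cap: Steel cap of the spring cartridge: flat disc 52 mm across, 12 mm thick; origin at its centre, z up the axis. The loose cartridge (90 mm tall, about 0.18 kg, upright on the shelf at the start) is an aluminium cup, 34 mm across and 46 mm tall, with a dark coil spring rising from it that carries this cap. Grasp it by the cap's rim. Pressed, the cap sinks up to 30 mm: 2.5 N to start, then 0.45 N per mm.
- spring_foot (a point): Centre of the underside of the cartridge's cup: 84 mm below the cap's centre, 90 mm below the cap's top, at full length. The foot tapers to 28 mm across over the lowest 5 mm.
- tester: Spring tester, fixed: grey base, 30 mm high, reaching 67 mm to its -x, 83 mm to its +x and 75 mm to each side in y; origin on the shelf under the centre of the recess. Load it with the fingers along its x axis, clear of the fork's two rods, from above the prongs. A scale, all below 48 mm, lies along y at its +x end.
- plate_seat (a point): Centre of the floor of the round recess (38 mm across, 4 mm deep) in the tester's steel load plate, 46 mm above the shelf. Loaded, the plate sinks 1 mm per 1.5 N and drives the scale's pointer. A seated cap's underside is 77 to 78 mm above this floor, so it meets the prongs after 9 to 22 mm of pressing; the press rises by about 0.35 N per mm before them and about 3.8 N per mm on them.
- fork_collar (a point): Top of the collar of the fork's +y rod, 46 mm above the shelf, 42 mm to the tester's +y; the other is at -y. From the tops of the rods (10 mm across) prongs 10 mm wide point inwards to 21 mm from the recess's centre. Their height is set anew each time and not given: tops 56 to 68 mm above the recess floor. The fork is sprung: about 1 N, then 3.5 N per mm, travel 7 mm.
- marker (a joint): Brass drag marker on the scale, pushed along the tester's +y by the steel pointer and left at the highest reading, m: 0 at the start, about 0.005 per N of load, some 0.025 to 0.06 after a test.
- dispenser (a point): Pale ceramic push dispenser with a steel pump, 72 mm across, 165 mm tall, standing on the shelf; the point is at half height. Leave it alone.
- case (a point): Blue plastic headlamp case, 75 by 100 by 47 mm, lying on the shelf; the point is its centre. Leave it alone.
- tumbler (a point): Clear glass tumbler, 74 mm across, 95 mm tall, standing on the shelf; the point is at half height. Leave it alone.
- peg (a point): Wooden clothes peg, 75 by 10 by 16 mm, lying on the shelf; the point is its centre. Leave it alone.
Not all that is in view belongs to the job. What is shaped like the part that bears cap but brown is not meant.

How it is judged (in metres and radians):
On the way, in this order (a step that is already met when the one before it is completed fails the run):
1. the cartridge stands upright in the recess at full length, let go (horizontal distance between spring_foot and plate_seat below 0.004 m and z of spring_foot in the frame of plate_seat below 0.002 m and angle between cap's own z axis and vertical below 0.06 rad and distance between cap and spring_foot above 0.082 m and contact force between the fingers and cap below 0.1 N), for 0.2 s.
2. the cap is held on the prongs of the fork, bearing on them with 0.6 to 12 N, for 1.2 s, the cartridge seated (contact force between cap and tester between 0.6 and 12 N and horizontal distance between spring_foot and plate_seat below 0.004 m and angle between cap's own z axis and vertical below 0.1 rad), for 1.2 s.
At the end, for the whole second after the job is handed in: The cartridge stands upright (within 0.06 rad), at rest and at full length (within 2 mm) in the recess, its foot within 4 mm of the recess's centre and within 2 mm of its floor; the brass marker has been left at more than 15 mm along its scale (horizontal distance between spring_foot and plate_seat below 0.004 m and z of spring_foot in the frame of plate_seat below 0.002 m and angle between cap's own z axis and vertical below 0.06 rad and distance between cap and spring_foot above 0.082 m and value of joint marker above 0.015 m and linear speed of cap below 0.02 m/s); the robot touches nothing.
It fails at once if the cap bears on the height fork with more than 13 N (contact force between cap and tester above 13 N).
It fails at once if a bystander moved by more than 15 mm (distance of any of dispenser, case, tumbler, peg from where it was at the start of the episode above 0.015 m).
It also fails if it takes over 64 s, if anything falls off the work surface, if the arm or the gripper's body presses on something with over 40 N, if the wrist force passes 120 N, or if a joint passes its speed limit or range.

### The arm

A 6-joint arm with a two-finger parallel gripper is mounted at the origin on the work surface. World frame = base frame: x ahead of the robot, y to its left, z up, the work surface at z = 0. Lengths are in m, angles in degrees, forces in N, time in s.
With the tool pointing down it reaches from about 0.35 to 0.875 m from the base axis. Payload 4.2 kg.
Tool frame: the origin (TCP) lies midway between the tips of the shut fingers; the grasp point (between the pads) lies 19 mm behind it; y points along the fingers, z is the direction in which the jaws open and shut, and the axes are right-handed (so a half turn about y gives the same grasp; the last joint's range is limited). The gripper opens to 87 mm and grips with 3 to 60 N. Pads are 19 mm wide; open, the fingers measure 117 mm over their backs; the gripper's body (75 mm by 190 mm) begins 51 mm behind the grasp point.
Start: joints at [84.775, 22.042, 0.453, 0, -68.411, -14.817], TCP at [0.214, 0.587, 0.223] pointing down, gripper open.
Joint ranges: [-179.83, 179.83], [-69.29, 118.12], [-61.27, 80.66], [-181.25, 117.63], [-171.15, -9.14], [-177.46, 177.46]. Speed limits (degrees/s): [159.86, 159.86, 180, 180, 180, 180].

### API

Orientations are given as [roll, pitch, yaw] about the fixed x, y, z axes, in that order (R = Rz(yaw) Ry(pitch) Rx(roll)).
In Python, from workcell import env gives the robot as it stands. The module is installed in compiled form; this text tells all that it offers. Calls block until the motion is done:
- env.goto(position, orientation): joint-space move of the TCP to a pose.
- env.move_straight(position, rotation=None, rate=0.15, force_limit=None): straight line of the TCP; rotation=None keeps the orientation; rate is the mean speed in m/s. With force_limit (N) it stops when the force on the tool has changed by that much, and returns True; else False.
- env.set_joints(angles): joint-space move.
- env.gripper_to(opening, grasp_force=None): opening from 0.0 (shut) to 1.0 (fully open); grasp_force is the grip in N (None keeps the last); returns when the fingers have stopped.
- env.dwell(seconds).
- env.inverse_kinematics(position, orientation): joint angles nearest the present ones, or None.
- env.read_state(): the state.
- env.grab_frame(name): name is "scene" or "top" or "wrist"; returns a dict with "image" (420x560x3 uint8, blue, green, red), "fx", "fy", "cx", "cy" (pixels), "position" and "orientation" of the camera in the world. Camera axes: x right, y up, looking along -z (the intrinsics and any distortion apply to the point x, -y, -z); pixel columns grow to the right and rows downward; lengths in m; the calibration is good to about 2 mm. The wrist camera is an equidistant fisheye: a pixel r from the principal point sees the ray r / f radians off the axis. A picture is of the moment at which its call begins. There is no depth.
A pose or a line that the arm cannot do raises env.Unreachable and nothing moves.
- env.close_job(): hands the job in, once; it reports no verdict.
Trained networks look in a picture, given as the dict that the camera call returned (one of the last four; its "shot" number tells which), for a name from the list of things; names that differ only in an ending like _2 or _b are one class to them, and where a whole thing is asked for, a point or a joint stands for the part that bears it (a point fixed in the world has none). Each returns a list of dicts, best first, with "score" (0 to 1); they miss things now and then, are a little off and sometimes report something else, mostly with a low value. They report only what shows in the picture. A call takes as long as a camera call. They do not tell look-alikes from the thing itself.
- env.search_frame(picture, thing): "xyz" ([x, y, z] in m, in world coordinates, good to about 4 mm: the middle of the surface that is visible of it).
- env.trace(picture, thing): "mask" (420x560 bool, what is visible of it).
The state is a dict: "clock": time; "joint_positions": joint angles; "qvel": joint speeds; "joint_torque": joint torques, N m; "position": TCP position; "tool_rot": TCP orientation; "force": force on the tool from outside, world axes, zero at the start; "wrist_torque": the same for the moment, N m; "opening": opening from 0.0 (shut) to 1.0 (fully open).
Only numpy, scipy, OpenCV 4.12 (cv2) and the standard library are available. Lean on these libraries where they do the work, as an engineer would, in place of code of your own. Each camera call takes 0.05 s, during which the arm holds its last target. There are 200 camera calls.

## Working session

There is one attempt and no reset: what is moved stays moved. The work goes in short steps, each a Python script; the robot and the scene stay as the last script left them, time stands still between calls to the robot, and variables do not carry over. Pictures are saved under pics/ and viewed, about 8 in all and at most 12, crops included, and the job is handed in when it is done.

```bash
mkdir -p pics; cat > h.py <<'E'
import numpy as np, cv2
from workcell import env
def save(p,n): cv2.imwrite(f'pics/{n}.png',p['image'])
E
python3 - <<'E'
from h import *
s=env.read_state(); print(s['clock'],s['tool_rot'],s['position'],s['force'])
a=env.grab_frame('scene'); b=env.grab_frame('top')
ims=np.hstack([a['image'],b['image']]); cv2.imwrite('pics/a.png',cv2.resize(ims,(1120,420))[:, :]) 
save(a,'s0'); save(b,'t0')
for p,n in((a,'scene'),(b,'top')):
  print(n,p['position'],p['orientation'],p['fx'],p['cx'],p['cy'])
  for t in ['cap','spring_foot','tester','plate_seat','fork_collar','marker','dispenser','case','tumbler','peg']:
    try: print(t,[(np.round(d['xyz'],3).tolist(),round(d['score'],2)) for d in env.search_frame(p,t)[:4]])
    except Exception as e: print(t,repr(e))
E
```

```text
0.0 [-8.98729684e+01  5.09300083e-03  1.59946790e+02] [0.21397296 0.58658431 0.22143002] [-0.46688689  0.42176369  0.00059803]
scene [1.67168988 0.27330369 1.07194889] [ 47.48886635   0.26608912 103.98314513] 489.52122509091305 287.0755330998424 220.99774018551966
cap []
spring_foot []
tester []
plate_seat []
fork_collar []
marker []
dispenser []
case []
tumbler []
peg []
top [ 0.54557601 -0.0161464   1.32796895] [  4.03678567  -0.36893833 -90.35676767] 487.728922234286 279.78549718897256 210.92377282059945
cap [([0.555, -0.199, 0.091], 0.88), ([0.563, -0.294, 0.091], 0.77), ([0.502, -0.101, 0.093], 0.6)]
spring_foot [([0.502, -0.102, 0.093], 0.85), ([0.559, -0.196, 0.087], 0.68), ([0.65, -0.159, 0.089], 0.59), ([0.565, -0.29, 0.088], 0.55)]
tester [([0.586, 0.171, 0.033], 0.75)]
plate_seat [([0.585, 0.174, 0.048], 0.73), ([0.527, -0.458, 0.056], 0.34)]
fork_collar [([0.587, 0.172, 0.025], 0.74)]
marker [([0.587, 0.169, 0.026], 0.7)]
dispenser [([0.506, 0.455, 0.102], 0.91)]
case []
tumbler [([0.525, -0.456, 0.055], 0.78)]
peg [([0.76, -0.131, 0.017], 0.45)]
```

View pics/s0.png

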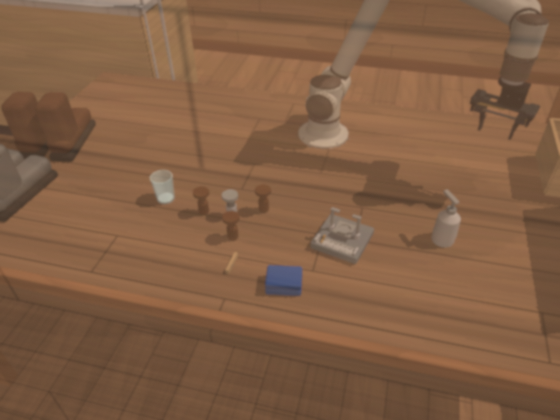

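View pics/t0.png

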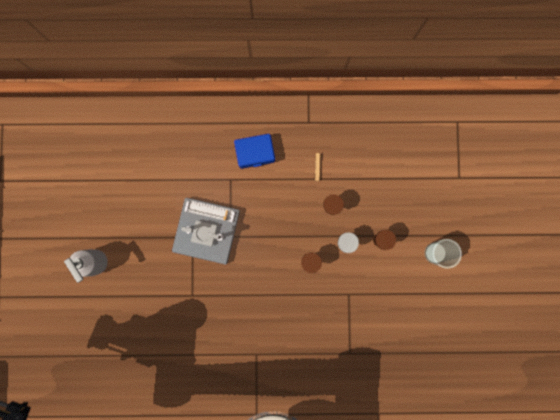

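The only steel cartridge is at top-image (348,242); the brown ones around it at (311,262), (333,204) and (385,239) are decoys. The tester is at (207,231), with its scale (+x end) towards world +x at about -15°. Next I take closer wrist views of the tester and then the cap.

```bash
python3 - <<'E'
from h import *
ps=[]
for n,pos in (('w1',[0.56,0.17,0.32]),('w2',[0.54,-0.2,0.30])):
  q=[(y,env.inverse_kinematics(pos,[-90,0,y])) for y in (73,-107)]
  print([(y,np.round(a,0).tolist() if a is not None else None) for y,a in q])
  cur=env.read_state()['joint_positions']
  y=min([a for a in q if a[1] is not None],key=lambda a:np.abs(np.array(a[1])-cur).max())[0]
  env.goto(pos,[-90,0,y]); p=env.grab_frame('wrist'); save(p,n); ps.append(p['image'])
  print(n,y,p['position'],p['orientation'],p['fx'],p['cx'],p['cy'],env.read_state()['clock'])
  for t in ['cap','tester','plate_seat','fork_collar','marker']:
    print(t,[(np.round(d['xyz'],3).tolist(),round(d['score'],2)) for d in env.search_frame(p,t)[:4]])
E
```

```text
[(73, [33.0, 15.0, 4.0, 0.0, -79.0, -50.0]), (-107, [33.0, 15.0, 4.0, 0.0, -79.0, 130.0])]
w1 73 [0.53464282 0.09154734 0.48100796] [-1.75606319e+01 -2.16963031e-02  1.63012631e+02] 325.19226210127806 282.83296060709523 208.0392236202846 3.1333
cap [([0.586, 0.168, 0.031], 0.21)]
tester [([0.587, 0.168, 0.03], 0.77)]
plate_seat [([0.58, 0.177, 0.05], 0.95)]
fork_collar [([0.584, 0.167, 0.029], 0.79)]
marker [([0.583, 0.167, 0.028], 0.64), ([0.63, 0.119, 0.04], 0.57)]
[(73, [-4.0, 15.0, 1.0, 0.0, -76.0, -13.0]), (-107, [-4.0, 15.0, 1.0, 0.0, -76.0, 167.0])]
w2 73 [ 0.51513388 -0.278544    0.4613875 ] [-1.75867245e+01  2.28939354e-02  1.62992681e+02] 325.19226210127806 282.83296060709523 208.0392236202846 4.8167
cap [([0.552, -0.198, 0.091], 0.98), ([0.651, -0.162, 0.092], 0.84), ([0.556, -0.29, 0.092], 0.74), ([0.499, -0.107, 0.092], 0.71)]
tester [([0.568, 0.103, 0.021], 0.89)]
plate_seat []
fork_collar [([0.564, 0.106, 0.022], 0.94)]
marker []
```

View pics/w1.png

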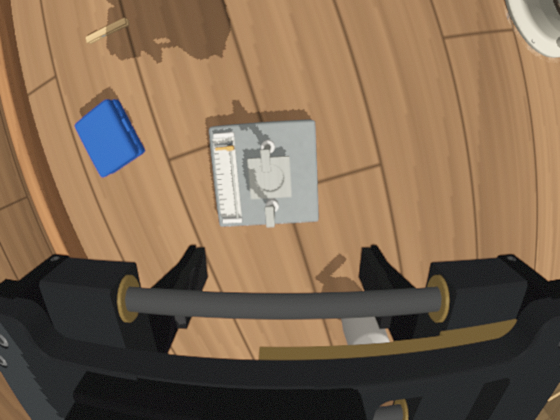

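View pics/w2.png

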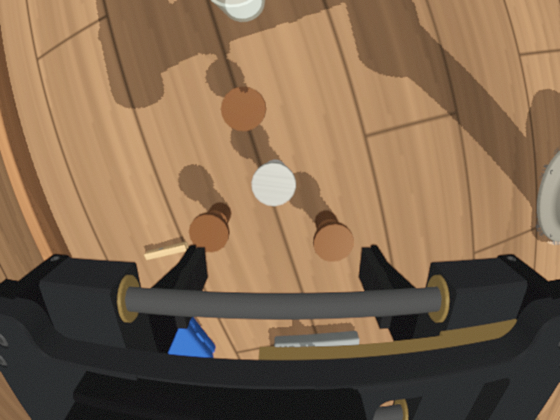

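The tester fills w1 (210-317, 120-226) with its recess near (270,179) and the marker at (226,149). The steel cap is at (273,184) in w2, with the decoys around it. I'll compute positions with my own rays and zoom in on the recess.

```bash
cat >> h.py <<'E'
from scipy.spatial.transform import Rotation as Rot
def ray(p,u,v,z,fish=True):
    x=np.array([u-p['cx'],v-p['cy']])
    if fish:
        r=np.hypot(*x); th=r/p['fx']; d=np.r_[np.sin(th)*x/r,np.cos(th)]
    else: d=np.r_[x/p['fx'],1]
    d=Rot.from_euler('xyz',p['orientation'],degrees=True).apply(d*[1,-1,-1])
    return p['position']+d*(z-p['position'][2])/d[2]
def maskxy(p,thing,z,near,fish=True):
    best=None
    for m in env.trace(p,thing):
        v,u=np.nonzero(m['mask']); w=ray(p,u.mean(),v.mean(),z,fish)
        if np.hypot(*(w[:2]-near))<.04: return w,m
    return None,None
E
python3 - <<'E'
from h import *
p=env.grab_frame('wrist')
w,m=maskxy(p,'cap',.088,[.554,-.199]); print('cap wrist',w,m and (m['score'],m['mask'].sum()))
t=env.grab_frame('top')
w,m=maskxy(t,'cap',.088,[.554,-.199],False); print('cap top',w,m and m['score'])
P=dict(position=np.array([0.53464282,0.09154734,0.48100796]),orientation=[-1.75606319e+01,-2.16963031e-02,1.63012631e+02],fx=325.19226,cx=282.83296,cy=208.03922)
for c in ((210,127),(315,121),(318,221),(220,227)): print(c,ray(P,*c,.03))
print('recess',ray(P,270,179,.05))
im=cv2.imread('pics/w1.png')[110:240,200:330]
cv2.imwrite('pics/w1c.png',cv2.resize(im,(585,585),interpolation=cv2.INTER_CUBIC))
E
```

```text
cap wrist [ 0.55217225 -0.19739953  0.088     ] (0.8, np.int64(1440))
cap top None None
(210, 127) [0.63879349 0.08478787 0.03      ]
(315, 121) [0.49716244 0.12091363 0.03      ]
(318, 221) [0.53228309 0.26255041 0.03      ]
(220, 227) [0.67521021 0.2290819  0.03      ]
recess [0.57891219 0.17745109 0.05      ]
```

View pics/w1c.png

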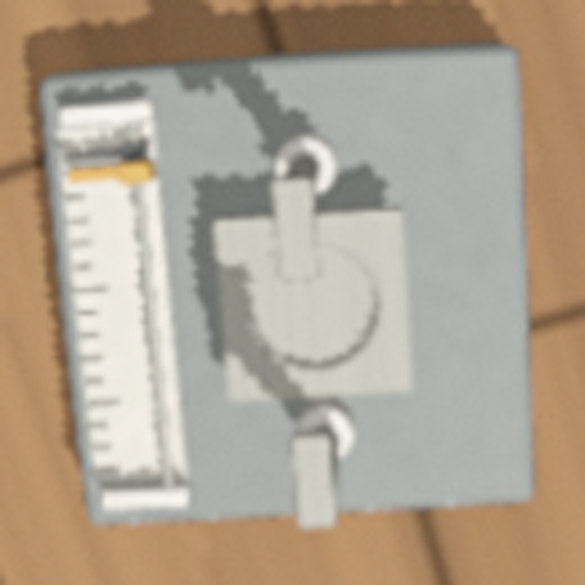

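```bash
python3 - <<'E'
from h import *
R=[-90,0,76]; c=[.5528,-.198]
env.goto([*c,.16],R)
p=env.grab_frame('wrist'); w,m=maskxy(p,'cap',.088,c); print('cap near',w,m and m['score'])
d=[e['xyz'] for e in env.search_frame(p,'cap')]; print(np.round(d,3))
if w is not None: c=list((np.array(c)+w[:2])/2)
print(env.move_straight([*c,.065],rate=.08,force_limit=6))
env.gripper_to(0.4,15)
s=env.read_state(); print(s['opening'],s['position'],s['force'])
env.move_straight([*c,.215],rate=.1)
s=env.read_state(); print(s['opening'],s['force'],s['clock'])
p=env.grab_frame('wrist'); save(p,'w3')
w,m=maskxy(p,'cap',.215+.019+.004,c); print('cap held',w, s['position'])
E
```

```text
cap near [ 0.55215985 -0.19861067  0.088     ] 0.55
[[ 0.648 -0.173  0.091]
 [ 0.506 -0.113  0.088]
 [ 0.555 -0.29   0.09 ]
 [ 0.551 -0.201  0.092]]
False
0.5843974513703342 [ 0.55255124 -0.1982893   0.06502809] [ 0.66838788 -0.05260973 -0.176451  ]
0.5767063615558076 [ 0.20538901  0.98338165 -1.98722044] 9.7417
cap held [ 0.5490489  -0.20682248  0.238     ] [ 0.55211447 -0.19820426  0.21419426]
```

View pics/w3.png

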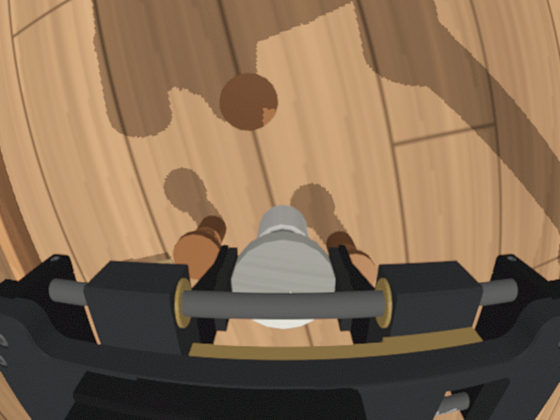

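```bash
python3 - <<'E'
from h import *
p=env.grab_frame('wrist'); s=env.read_state()
P=s['position']; z=P[2]+.019+.006
th=np.deg2rad(76-90); X=np.array([np.cos(th),np.sin(th)]);Y=np.array([-X[1],X[0]])
for u,v in ((231,280),(335,280),(283,231),(283,327)):
  for zz in (z,z-.012):
    w=ray(p,u,v,zz)[:2]-P[:2]; print(u,v,np.round([w@X*1e3,w@Y*1e3],1))
print(p['position']-P)
im=p['image'][215:340,215:350]; cv2.imwrite('pics/w3c.png',cv2.resize(im,None,fx=4.5,fy=4.5,interpolation=cv2.INTER_CUBIC))
E
```

```text
231 280 [24.2 -3.4]
231 280 [26.4  3.6]
335 280 [-26.3  -3.3]
335 280 [-28.5   3.7]
283 231 [ -1.  -29.2]
283 231 [ -1.1 -24.4]
283 327 [-1.  25.3]
283 327 [-1.  34.9]
[-0.02094652 -0.08044527  0.16119844]
```

View pics/w3c.png

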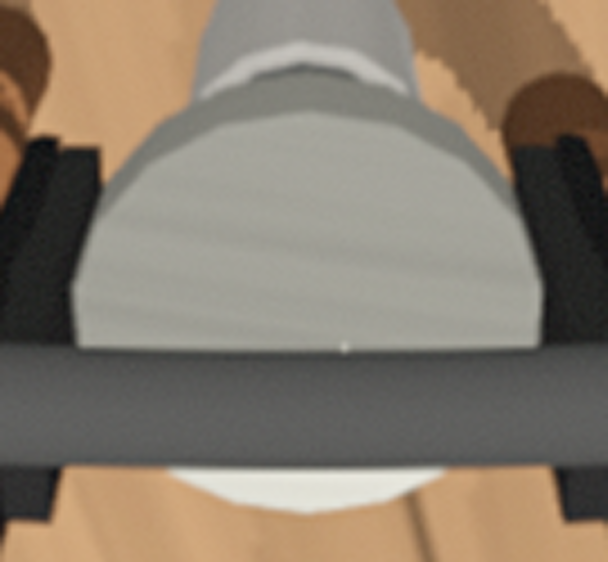

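```bash
python3 - <<'E'
from h import *
c=[.5781,.1750]
env.move_straight([*c,.22],rate=.15); print(env.read_state()['force'])
print(env.move_straight([*c,.150],rate=.06,force_limit=2.5))
print(env.read_state()['position'])
hit=env.move_straight([*c,.110],rate=.02,force_limit=2.0)
s=env.read_state(); print(hit,s['position'],s['force'],s['clock'])
a=env.grab_frame('scene');save(a,'s4'); p=env.grab_frame('wrist'); save(p,'w4')
im=cv2.resize(a['image'][170:290,280:420],(560,480),interpolation=cv2.INTER_CUBIC); cv2.imwrite('pics/s4c.png',im)
E
```

```text
[ 0.08818474 -0.34198859 -1.57907519]
False
[0.57842579 0.17512282 0.15054556]
True [0.57800314 0.17489901 0.10999188] [0.51538266 0.44187375 1.09755898] 15.8083
```

View pics/s4c.png

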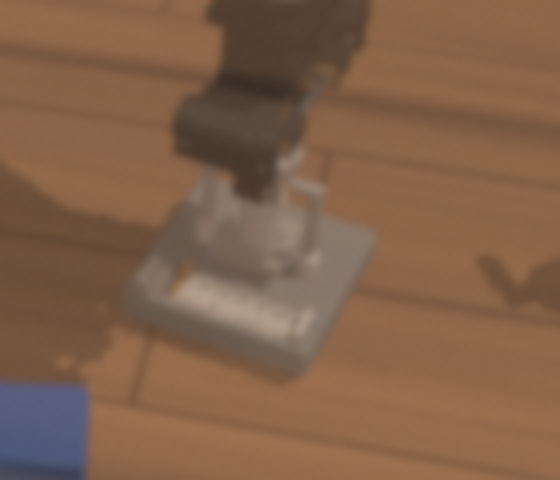

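Contact came at TCP z of about 0.111 m, which matches the recess floor; contact on the rim would have been 4 mm higher. I'll release, rise and inspect.

```bash
python3 - <<'E'
from h import *
env.gripper_to(0.95); env.dwell(.3)
s=env.read_state(); print(s['position'],s['force'])
env.move_straight([.5781,.1750,.19],rate=.08)
env.move_straight([.5781-.0,.1750+.0,.24],rate=.1); env.dwell(.3)
s=env.read_state(); print(s['force'],s['clock'])
p=env.grab_frame('wrist'); save(p,'w5')
w,m=maskxy(p,'cap',.046+.088,[.578,.176]); print('cap',w,m and m['mask'].sum())
for t in('plate_seat','cap'): print(t,[(np.round(d['xyz'],3).tolist(),round(d['score'],2)) for d in env.search_frame(p,t)[:4]])
E
```

```text
[0.57714669 0.17456752 0.10897844] [-0.37056303 -0.35399811 -0.22230409]
[ 0.60047211 -0.41928471 -0.65467672] 19.1667
cap [0.57767392 0.17454139 0.134     ] 2777
plate_seat [([0.584, 0.159, 0.051], 0.64)]
cap [([0.578, 0.173, 0.134], 0.75)]
```

View pics/w5.png

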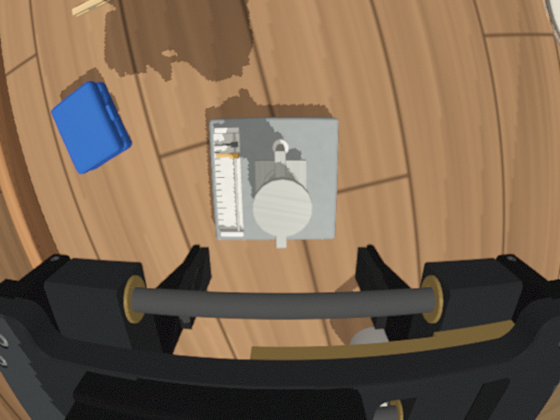

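The cap sits centred over the fork at (282,208), upright. Next I press with shut fingers in small steps, watching the force.

```bash
cat > press.py <<'E'
from h import *
c=[.5779,.1752]
def F(n=4):
    f=[]
    for _ in range(n): env.dwell(.03); f.append(env.read_state()['force'][2])
    return np.mean(f)
env.gripper_to(0.0,20)
env.move_straight([*c,.142],rate=.1); env.dwell(.3)
f0=F(8); print('f0',f0)
print(env.move_straight([*c,.1275],rate=.02,force_limit=9))
zs,fs=[],[]; z=.1275; hit=False
while True:
    f=F()-f0; zs.append(z); fs.append(f)
    if len(zs)>=4:
        b=np.median(np.array(fs[:-2])+350*(np.array(zs[:-2])-z))  # expected force, slope .35 N/mm
        if f-b>2.5: hit=True; break
    elif f>11: break
    if z<.1132: break
    z-=.0005; env.move_straight([*c,z],rate=.005,force_limit=6)
print('hit',hit,[(round(a*1e3,1),round(b,2)) for a,b in zip(zs,fs)])
if hit:
    for i in range(8):
        env.dwell(.22); f=F(2)-f0; print(round(f-b,2),end=' ')
        if f-b<1.5: z-=.0003; env.move_straight([*c,z],rate=.005)
        if f-b>7: z+=.0003; env.move_straight([*c,z],rate=.005)
    s=env.read_state(); print(s['position'],s['clock'])
    env.move_straight([*c,.145],rate=.02); env.move_straight([*c,.24],rate=.1)
    env.dwell(.4); p=env.grab_frame('wrist'); save(p,'w6')
    w,m=maskxy(p,'cap',.134,[.578,.176]); print('cap',w,m and m['mask'].sum(),env.read_state()['clock'])
E
python3 press.py
```

```text
f0 -0.010420424963266589
False
hit True [(127.5, np.float64(4.2)), (127.0, np.float64(4.49)), (126.5, np.float64(4.39)), (126.0, np.float64(5.73)), (125.5, np.float64(6.82)), (125.0, np.float64(7.84))]
2.86 2.34 1.91 1.88 2.14 2.65 2.67 2.01 [0.57807914 0.17525571 0.12574454] 27.725
cap [0.57780748 0.17466244 0.134     ] 2723 30.475
```

Prong contact shows clearly: the slope jumps at z of about 0.1263. I'll check that against the prong height seen in w1, and check the marker in w6.

```bash
python3 - <<'E'
from h import *
P=dict(position=np.array([0.53464282,0.09154734,0.48100796]),orientation=[-1.75606319e+01,-2.16963031e-02,1.63012631e+02],fx=325.19226,cx=282.83296,cy=208.03922)
Y=np.array([.242,.970]);c=np.array([.5783,.176])
for u,v in ((266.2,171.8),(269.6,206.7)):
  print([(z,round(float((ray(P,u,v,z)[:2]-c)@Y)*1e3,1)) for z in (.10,.105,.11,.115,.12)])
im=cv2.imread('pics/w6.png')[110:255,200:345]
cv2.imwrite('pics/w6c.png',cv2.resize(im,(580,580),interpolation=cv2.INTER_CUBIC))
E
```

```text
[(0.1, -18.4), (0.105, -19.4), (0.11, -20.3), (0.115, -21.3), (0.12, -22.3)]
[(0.1, 25.3), (0.105, 23.8), (0.11, 22.2), (0.115, 20.7), (0.12, 19.2)]
```

View pics/w6c.png

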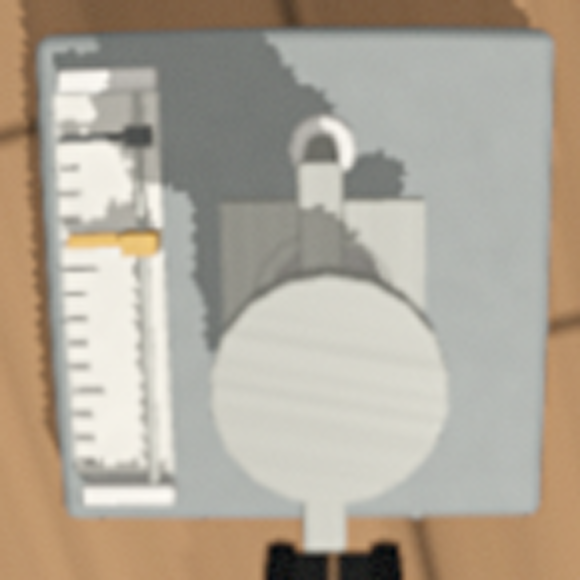

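```bash
python3 -c "
from h import *
s=env.read_state(); print(s['clock'],s['position'],s['force']); print(env.close_job())"
```

```text
30.475 [0.57789312 0.17520596 0.23992247] [ 0.47776533 -1.38848939 -0.72088736]
the job is handed in; nothing more can be done
None
```

I seated the steel cartridge in the tester's recess, let go, pressed its cap onto the prongs and held it there. I then lifted off and handed the job in at 30.5 s; no verdict is reported.

- **Seating:** the cartridge met the plate at about the height of the recess floor (4 mm lower than the rim). After release the wrist camera showed the cap centred over the recess, within about 2 mm.
- **Pressing:** the force slope jumped at a tool height of about 126.3 mm. That puts the prong tops about 114 mm above the shelf, and an independent estimate from the camera image gave 113–114 mm.
- **Hold:** the cap bore on the fork with an estimated 1.9–2.9 N for about 2 s. The load on the prongs rose by about 2.2 N per commanded mm, less than the 3.8 N per mm given. I put that down to give in the arm and did not check it.
- **Final state:** the last picture shows the cap centred and apparently upright, and the brass marker left about 30 mm along its scale. The gripper was clear, about 10 cm above the cap. I did not re-measure the bystanders, but the gripper did not go near any of them.

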